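Set out a brake hub kit in fitting order

TASK

Set out the next brake hub kit in the order in which it is fitted: put the steel spacer at the bottom of the feeder's tube with the bronze bush on top of it, lay the large red-sealed bearing flat in the tray pocket nearest the feeder, stand the brass plug on its hex in the pocket farthest from the feeder, and lay the spring in the pocket between them. Leave the small black-sealed bearing and the grease tin where they are; they belong to another job.

Things in the scene. Friction and masses are not known exactly. Their poses are not given: they have to be found in the camera images.
- feeder: Tube feeder, fixed: upright aluminium tube, 32 mm bore, front sight slot, orange funnel mouth, on a dark base 100 x 84 mm; grey clamp and black-knobbed pusher behind. Origin on the tube axis at the base's underside, z up; the slot and clear gate face its -x. Tube floor 10 mm above the origin; funnel rim 96 mm up, 45 mm wide inside, narrowing to the bore at 85 mm. Parts let go in it slide down.
- tray: Kit tray, fixed: a light grey plastic plate 88 x 236 x 9 mm with three equal round, dark-lined pockets in a row, each 64 mm wide and 4 mm deep (pocket floor 5 mm above the underside). Origin at the centre of the underside; y runs along the row: pocket centres at x = 0, y = -75, 0 and +75 mm. The feeder always stands off one of its two ends.
- bush: Bronze (golden brown) plain bush standing upright, a smooth sleeve 28 mm in outside diameter, 20 mm bore, 36 mm tall. Origin at the centre of its lower end, z up its axis.
- spacer: Bright steel spacer sleeve standing upright, 28 mm in outside diameter, 20 mm bore, 28 mm tall. Origin at the centre of its lower end, z up its axis.
- bearing: Large ball bearing with a red seal lying flat, 48 mm in diameter, 14 mm thick. Origin at the centre of its underside, z up its axis.
- spring: Steel compression spring lying on its side, 16 mm in diameter and 40 mm long, length along its y axis. Origin at the middle of its underside.
- plug: Brass screw plug standing on its hexagon: hexagon 27 x 24 mm and 8 mm high, above it a round neck 16 mm in diameter; 20 mm tall in all. Origin at the centre of the hexagon's underside, z up.
- small_bearing: Small ball bearing with a black seal lying flat, 30 mm in diameter, 10 mm thick; not part of the kit, to be left alone. Origin at the centre of its underside.
- tin: Flat white and orange grease tin, 65 mm in diameter, 32 mm tall; not part of the kit, to be left alone. Origin at the centre of its underside.
There are look-alikes about, which are no part of the job. Leave any pink or purple look-alike of the bearing alone.

How it is judged:
By the outcome, as a careful person would: the job done as asked, in the order asked, and still so for the second after the job is handed in, with the robot touching nothing.
It also fails if it takes over 112 s, if anything falls off the work surface, if the arm or the gripper's body presses on something with over 40 N, if the wrist force passes 120 N, or if a joint passes its speed limit or range.

ROBOT

A 6-joint arm with a two-finger parallel gripper is mounted at the origin on a cart in front of the work surface, level with it; the furniture and walls round the work are solid. World frame = base frame: x ahead of the robot, y to its left, z up, the work surface at z = 0. Lengths are in m, angles in degrees, forces in N, time in s.
With the tool pointing down it reaches from about 0.325 to 0.85 m from the base axis. Payload 15.5 kg.
Tool frame: the origin (TCP) lies midway between the tips of the shut fingers; the grasp point (between the pads) lies 19 mm behind it; z points along the fingers, y is the line along which they close (so a half turn about z gives the same grasp; the last joint's range is limited). The gripper opens to 91 mm and grips with 3 to 60 N. Pads are 32 mm wide; open, the fingers measure 118 mm over their backs; the gripper's body (76 mm by 178 mm) begins 60 mm behind the grasp point.
Start: joints at [-72.393, 28.281, 77.091, -0, 74.628, -5.472], TCP at [0.245, -0.575, 0.214] pointing down, gripper open.
Joint ranges: [-166.48, 166.48], [-47.26, 123.95], [12.59, 153.08], [-70.14, 250.14], [6.76, 159.57], [-176.63, 176.63]. Speed limits (degrees/s): [108.29, 108.29, 147.25, 172.46, 172.46, 172.46].

INTERFACE

Orientations are given as a 3x3 rotation matrix whose columns are the frame's x, y, z axes.
In Python, from bench import ctrl gives the robot as it stands. The module is installed in compiled form; this text tells all that it offers. Calls block until the motion is done:
- ctrl.goto(position, orientation): joint-space move of the TCP to a pose.
- ctrl.move_l(position, vel=0.15, ori=None, contact_N=None): straight line of the TCP; ori=None keeps the orientation; vel is the mean speed in m/s. With contact_N (N) it stops when the force on the tool has changed by that much, and returns True; else False.
- ctrl.movej(angles): joint-space move.
- ctrl.command_gripper(opening): opening from 0.0 (shut) to 1.0 (fully open); the grip force is fixed at half the most; returns when the fingers have stopped.
- ctrl.sleep(seconds).
- ctrl.ik(position, orientation): joint angles nearest the present ones, or None.
- ctrl.read_camera(name): name is "scene" or "top"; returns the picture (384x512x3 uint8, blue, green, red); there is no depth.
- ctrl.camera_params(name): a dict with "fx", "fy", "cx", "cy" (pixels), "D" ([k1, k2, p1, p2, k3] as OpenCV has them; the pictures are not rectified), "pose" (4x4, takes a point from camera to world coordinates). Camera axes: x right, y up, looking along -z (the intrinsics and any distortion apply to the point x, -y, -z); pixel columns grow to the right and rows downward; lengths in m; the calibration is good to about 2 mm. A picture is of the moment at which its call begins. camera_params takes no time and is no camera call.
A pose or a line that the arm cannot do raises ctrl.MotionError and nothing moves.
- ctrl.sign_off(): hands the job in; it is judged then, once.
Readings, each from a call of its own:
- ctrl.current_t(): time.
- ctrl.current_q(): joint angles.
- ctrl.current_dq(): joint speeds.
- ctrl.current_effort(): joint torques, N m.
- ctrl.current_tool_pos(): TCP position.
- ctrl.current_eef_rot(): TCP orientation.
- ctrl.current_contact_force(): force on the tool from outside, world axes, zero at the start.
- ctrl.current_wrist_torque(): the same for the moment, N m.
- ctrl.current_grip_width(): opening from 0.0 (shut) to 1.0 (fully open).
- ctrl.current_grasp_force(): force on a finger pad.
Only numpy, scipy, OpenCV 4.12 (cv2) and the standard library are available. Lean on these libraries where they do the work, as an engineer would, in place of code of your own. Each camera call takes 0.05 s, during which the arm holds its last target. There are 200 camera calls.

## Working session

There is one attempt and no reset: what is moved stays moved. The work goes in short steps, each a Python script; the robot and the scene stay as the last script left them, time stands still between calls to the robot, and variables do not carry over. Pictures are saved under pics/ and viewed, at most 14 in all, crops included, and the job is handed in when it is done.

```bash
mkdir -p pics; ls
python3 - <<'E'
from bench import ctrl
import cv2, numpy as np
for n in ("scene","top"):
    im=ctrl.read_camera(n); cv2.imwrite(f"pics/{n}0.png",im); cv2.imwrite(f"pics/{n}0b.png",cv2.resize(im,(800,600),interpolation=cv2.INTER_CUBIC))
    p=ctrl.camera_params(n); print(n,{k:np.round(v,4).tolist() for k,v in p.items()})
print(ctrl.current_t(), ctrl.current_eef_rot())
E
```

```text
pics
scene {'fx': 412.2769, 'fy': 412.2769, 'cx': 251.1042, 'cy': 184.1719, 'D': [-0.0276, 0.0, 0.0, 0.0, 0.0], 'pose': [[-0.8432, 0.2281, -0.4868, -0.0252], [-0.5375, -0.3428, 0.7705, 0.8227], [0.0089, 0.9113, 0.4116, 0.4659], [0.0, 0.0, 0.0, 1.0]]}
top {'fx': 365.939, 'fy': 365.939, 'cx': 261.0912, 'cy': 187.8182, 'D': [-0.0755, 0.0, 0.0, 0.0, 0.0], 'pose': [[-0.0711, 0.9771, -0.2004, 0.3264], [-0.9975, -0.0704, 0.0106, 0.0242], [-0.0038, 0.2006, 0.9797, 0.8839], [0.0, 0.0, 0.0, 1.0]]}
0.1 [[ 9.19971988e-01  3.91983965e-01 -3.33944555e-04]
 [ 3.91984100e-01 -9.19971470e-01  9.80091304e-04]
 [ 7.69606131e-05 -1.03255750e-03 -9.99999464e-01]]
```

View pics/top0b.png

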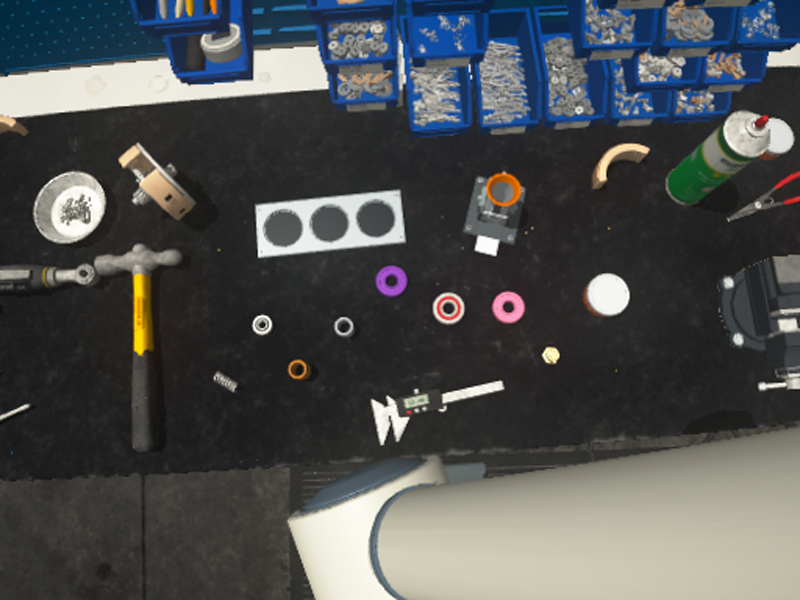

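View pics/scene0b.png

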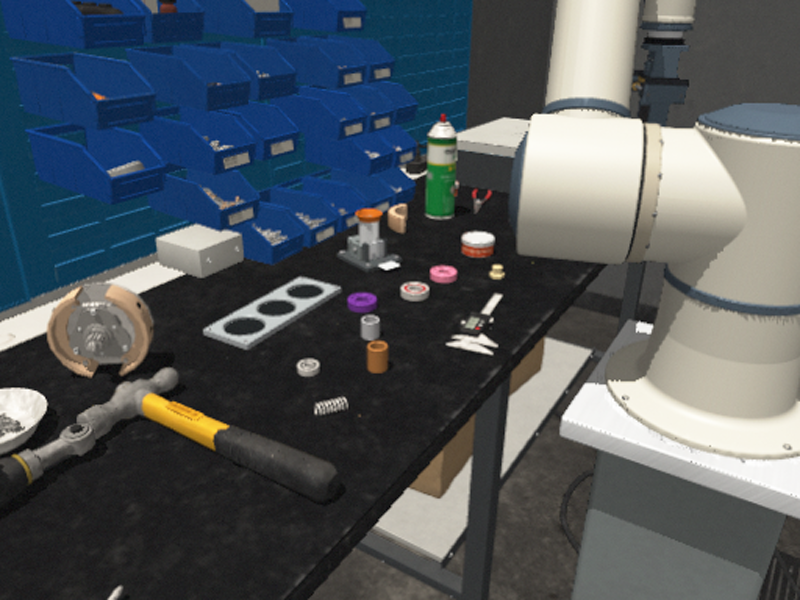

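The top view (800-px) shows three bearing-like rings: purple (391,280), red and silver (448,307), and pink (508,307). The red-sealed one at (448,307) fits the description. I'll confirm that in a crop and take pixel measurements.

```bash
cat > h.py <<'E'
import numpy as np, cv2
from bench import ctrl
def cam(n):
    p=ctrl.camera_params(n); K=np.array([[p['fx'],0,p['cx']],[0,p['fy'],p['cy']],[0,0,1]]); return K,np.array(p['D']),np.array(p['pose'])
def world(n,uv,z):
    K,D,T=cam(n); x=cv2.undistortPoints(np.array([[uv]],float),K,D)[0,0]
    d=T[:3,:3]@[x[0],-x[1],-1]; o=T[:3,3]; return o+d*(z-o[2])/d[2]
def pix(n,P):
    K,D,T=cam(n); c=(np.atleast_2d(P)-T[:3,3])@T[:3,:3]*[1,-1,-1]
    return cv2.projectPoints(c.reshape(-1,1,3),np.zeros(3),np.zeros(3),K,D)[0].reshape(-1,2)
def crop(im,x0,y0,w,h,s,path):
    c=cv2.resize(im[y0:y0+h,x0:x0+w],None,fx=s,fy=s,interpolation=cv2.INTER_CUBIC); cv2.imwrite(path,c)
E
python3 - <<'E'
from h import *
im=cv2.imread("pics/top0.png")
crop(im,130,104,266,150,3,"pics/c1.png")
hsv=cv2.cvtColor(im,cv2.COLOR_BGR2HSV); g=hsv[...,2]
m=((g>75)).astype(np.uint8)
n,l,s,c=cv2.connectedComponentsWithStats(m)
for i in range(1,n):
    if s[i,4]>25 and 120<c[i,0]<410 and 100<c[i,1]<260:
        b=s[i]; ctr=(b[0]+b[2]/2-.5,b[1]+b[3]/2-.5)
        print(b.tolist(),c[i].round(1),"w0",world("top",c[i],0)[:2].round(3),"w.02",world("top",c[i],.02)[:2].round(3), hsv[l==i].mean(0).round())
E
```

```text
[379, 91, 37, 30, 422] [394.5 102. ] w0 [ 0.712 -0.351] w.02 [ 0.703 -0.343] [ 17.  89. 177.]
[297, 109, 39, 55, 1319] [315.3 134.6] w0 [ 0.635 -0.133] w.02 [ 0.628 -0.129] [ 61.  52. 139.]
[163, 121, 97, 44, 3034] [207.7 143.1] w0 [0.633 0.142] w.02 [0.626 0.139] [ 85.   9. 170.]
[240, 170, 21, 20, 292] [250.  179.4] w0 [0.53  0.041] w.02 [0.526 0.04 ] [140. 148. 178.]
[373, 175, 30, 28, 667] [387.7 188.6] w0 [ 0.483 -0.299] w.02 [ 0.479 -0.292] [ 32.  17. 219.]
[277, 187, 21, 21, 312] [286.7 197. ] w0 [ 0.48  -0.046] w.02 [ 0.476 -0.045] [ 14.  66. 202.]
[314, 186, 22, 21, 328] [325.  196.3] w0 [ 0.475 -0.14 ] w.02 [ 0.471 -0.137] [170. 103. 220.]
[161, 201, 13, 14, 128] [167.3 207.6] w0 [0.474 0.248] w.02 [0.471 0.243] [ 29.  13. 181.]
[214, 203, 12, 12, 81] [219.6 208.5] w0 [0.463 0.119] w.02 [0.46  0.117] [ 35.   3. 157.]
[347, 222, 12, 11, 103] [352.2 227. ] w0 [ 0.395 -0.199] w.02 [ 0.393 -0.194] [ 26.  75. 217.]
[184, 230, 13, 13, 97] [190.3 236. ] w0 [0.401 0.193] w.02 [0.399 0.19 ] [ 15. 178. 145.]
[137, 238, 15, 13, 96] [143.8 243.8] w0 [0.39  0.307] w.02 [0.388 0.301] [ 22.  19. 135.]
[280, 243, 43, 21, 306] [300.5 251.2] w0 [ 0.346 -0.068] w.02 [ 0.346 -0.066] [ 23.  15. 206.]
```

View pics/c1.png

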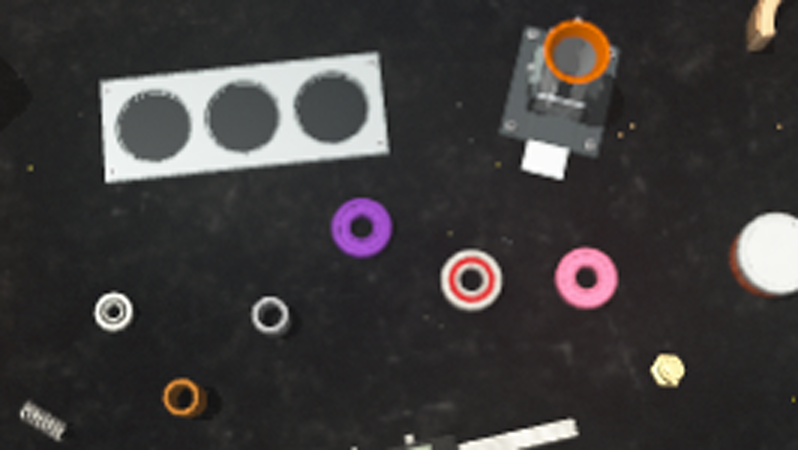

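The crop confirms that the red-sealed bearing is the ring at crop (471,279), raw (287,197). The pink ring at (586,278) and purple ring at (361,227) are the look-alikes. Crop positions of the rest:

- Funnel rim: (577,51)
- Pockets: (153,125), (242,116), (332,107)
- Spacer: (270,315)
- Bush: (184,397)
- Plug: (667,371)
- Spring: (43,421)

Run:
```python
from h import *
W={}
for k,(u,v,z) in dict(rim=(577,51,.096),pF=(153,125,.009),pM=(242,116,.009),pN=(332,107,.009),spacer=(270,315,.028),bush=(184,397,.036),bearing=(471.5,279.5,.014),plug=(667,370,.018),spring=(43,421,.010),s1=(24,407,.01),s2=(63,434,.01),
  c1=(101,79,.009),c2=(378,53,.009),c3=(389,154,.009),c4=(107,182,.009)).items():
    W[k]=world("top",(u/3-1/3+130,v/3-1/3+104),z); print(k,W[k].round(4))
d=lambda a,b:round(float(np.linalg.norm(W[a]-W[b])),4)
print(d('pF','pM'),d('pM','pN'),d('c1','c2'),d('c2','c3'),d('s1','s2'), (W['c1']+W['c2']+W['c3']+W['c4'])/4)
# cross-check in scene camera: reproject
im=cv2.imread("pics/scene0.png")
for k in W:
    q=pix("scene",W[k])[0]; cv2.drawMarker(im,tuple(int(round(x)) for x in q),(0,255,0) ,cv2.MARKER_CROSS,5,1)
crop(im,120,120,210,160,3.8,"pics/c2.png")
from itertools import product
for k,z in [('bearing',.02),('spring',.02),('plug',.02),('bush',.02),('rim',.12)]:
    for a in (0,90):
        R=np.array([[np.cos(np.radians(a)),np.sin(np.radians(a)),0],[np.sin(np.radians(a)),-np.cos(np.radians(a)),0],[0,0,-1.]])
        p=W[k].copy();p[2]=z;q=ctrl.ik(p,R);print(k,a,None if q is None else np.round(q,0))
```

```text
rim [ 0.6343 -0.1348  0.096 ]
pF [0.6286 0.2087 0.009 ]
pM [0.6308 0.1337 0.009 ]
pN [0.6331 0.058  0.009 ]
spacer [0.4583 0.1162 0.028 ]
bush [0.3979 0.1849 0.036 ]
bearing [ 0.4776 -0.0456  0.014 ]
plug [ 0.3932 -0.1937  0.018 ]
spring [0.3885 0.3035 0.01  ]
s1 [0.4006 0.3188 0.01  ]
s2 [0.3773 0.2875 0.01  ]
c1 [0.6729 0.2522 0.009 ]
c2 [0.6783 0.0163 0.009 ]
c3 [0.5887 0.0132 0.009 ]
c4 [0.582  0.2483 0.009 ]
0.0751 0.0757 0.236 0.0896 0.039 [0.6304922  0.13249928 0.009     ]
bearing 0 [-13.  34. 108.  -0.  37.  77.]
bearing 90 [-13.  34. 108.  -0.  37. -13.]
spring 0 [ 31.  35. 106.  -0.  39. 121.]
spring 90 [ 31.  35. 106.  -0.  39.  31.]
plug 0 [-34.  33. 114.  -0.  33.  56.]
plug 90 [-34.  33. 114.  -0.  33. -34.]
bush 0 [ 17.  33. 114.  -0.  33. 107.]
bush 90 [ 17.  33. 114.  -0.  33.  17.]
rim 0 [-17.  36.  79.  -0.  65.  73.]
rim 90 [-17.  36.  79.  -0.  65. -17.]
```

View pics/c2.png

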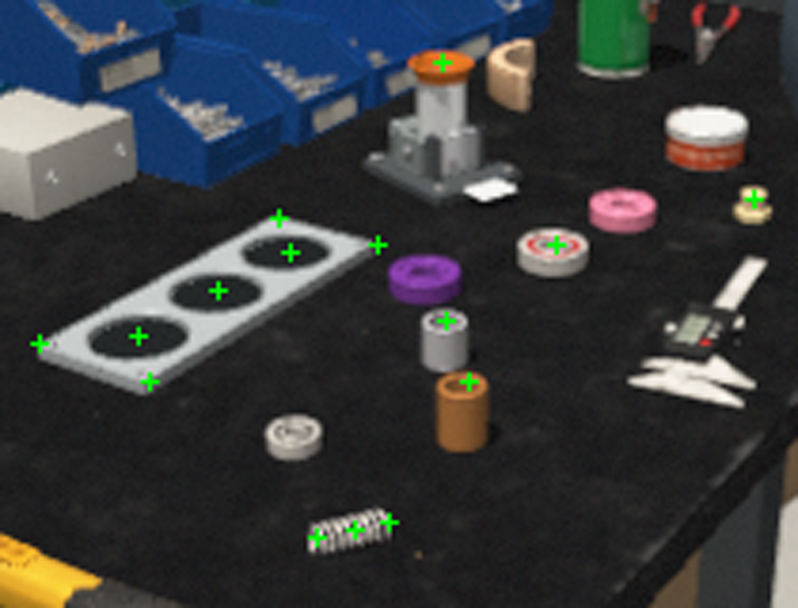

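Measured sizes match the given ones: pockets 75 mm apart, tray 236 x 90 mm, spring 39 mm. The reprojections also land on the parts in the scene view. Starting with the spacer, then the bush.

```bash
cat >> h.py <<'E'
def Rz(a):
    c,s=np.cos(np.radians(a)),np.sin(np.radians(a)); return np.array([[c,s,0],[s,-c,0],[0,0,-1.]])  # closes along (s,-c)
def pick(xy,z,a,op,want,up=.15):
    ctrl.goto([*xy,up],Rz(a)); ctrl.command_gripper(op)
    if ctrl.move_l([*xy,z],.15,contact_N=8): raise SystemExit(f"contact at {ctrl.current_tool_pos()}")
    ctrl.command_gripper(0.); w=ctrl.current_grip_width()*91; print("grip mm",round(w,1),"force",ctrl.current_grasp_force())
    ctrl.move_l([*xy,up],.2)
    assert abs(ctrl.current_grip_width()*91-want)<3, "bad grip"
def place(xy,z,a,op,up=.15,c=6):
    ctrl.goto([*xy,up],Rz(a)); ctrl.move_l([*xy,z+.01],.15)
    hit=ctrl.move_l([*xy,z],.04,contact_N=c); print("hit",hit,np.round(ctrl.current_tool_pos(),4))
    ctrl.command_gripper(op); ctrl.move_l([*xy,up],.2); print("t",ctrl.current_t())
F=(.6343,-.1348)
E
python3 - <<'E'
from h import *
pick((.4583,.1162),.014,0,.6,28); place(F,.100,0,.6)
for n in ("top","scene"): cv2.imwrite(f"pics/{n}1.png",ctrl.read_camera(n))
a=cv2.imread("pics/top1.png")[90:190,270:400]; b=cv2.imread("pics/scene1.png")[115:195,205:309]
cv2.imwrite("pics/c3.png",np.hstack([cv2.resize(a,(400,400)),cv2.resize(b,(400,400))]))
E
```

```text
grip mm 27.0 force 30.001648664474487
hit False [ 0.6343 -0.1348  0.1   ]
t 8.8167
```

View pics/c3.png

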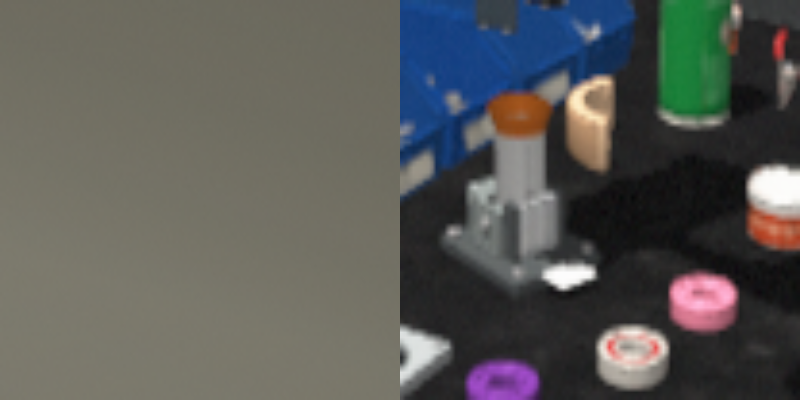

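The scene half shows nothing sticking out of the funnel at (520,115), so the spacer seems to have dropped. The arm hides the top view. I'll pick the bush and look into the tube before dropping it.

Run:
```python
from h import *
pick((.3979,.1849),.016,0,.6,28)
im=ctrl.read_camera("top"); cv2.imwrite("pics/top2.png",im)
a=im[90:190,270:400]; b=cv2.imread("pics/top0.png")[90:190,270:400]
cv2.imwrite("pics/c4.png",np.hstack([cv2.resize(x,(400,400),interpolation=cv2.INTER_CUBIC) for x in (a,b)])); print(ctrl.current_t())
```

```text
grip mm 27.3 force 30.001329481601715
13.0583
```

View pics/c4.png

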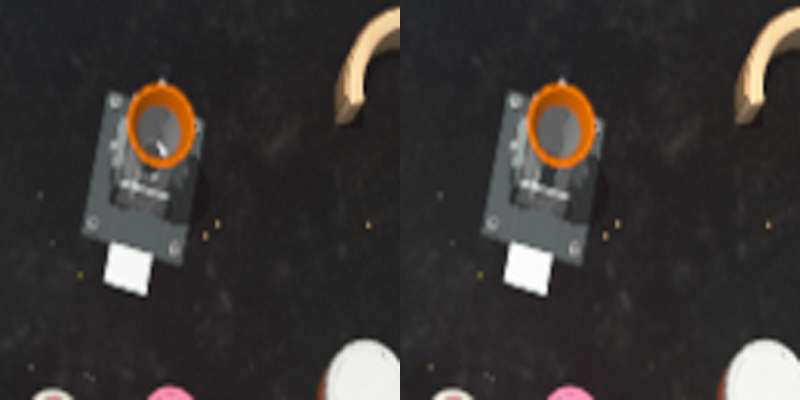

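A steel glint is now visible inside the tube at (162,148), so the spacer is in. Dropping the bush, then the bearing.

Run:
```python
from h import *
place(F,.100,0,.6)
pick((.4776,-.0456),.006,0,.72,48); place((.6331,.058),.0115,0,.65)
pick((.3885,.3035),.0045,53.3,.4,16)
for n in ("top","scene"): cv2.imwrite(f"pics/{n}3.png",ctrl.read_camera(n))
cv2.imwrite("pics/c5.png",cv2.resize(cv2.imread("pics/top3.png")[90:240,150:350],(800,600),interpolation=cv2.INTER_CUBIC))
```

```text
hit False [ 0.6343 -0.1348  0.1   ]
t 16.35
grip mm 45.8 force 30.12401114930981
hit True [0.6335 0.058  0.0114]
t 23.2917
grip mm 15.5 force 30.001454651355743
```

View pics/c5.png

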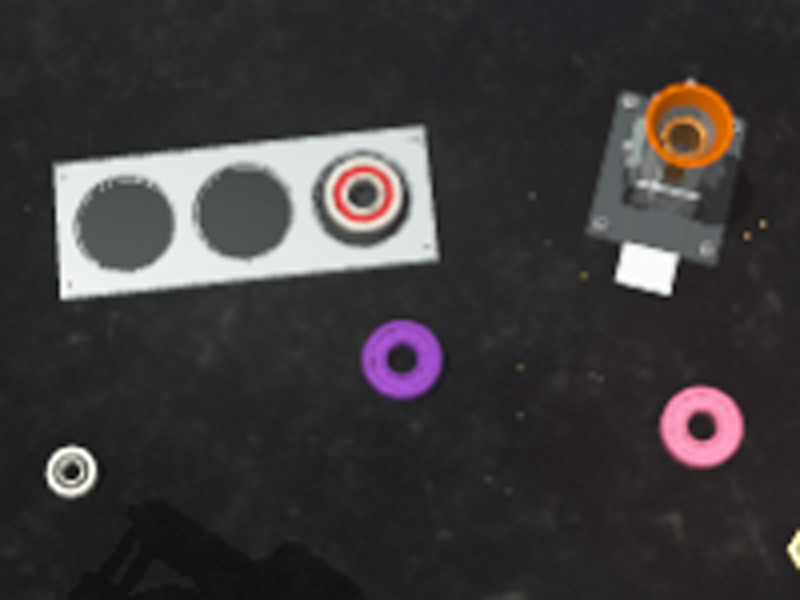

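The bush ring shows inside the tube at (685,138), and the bearing lies flat in the near pocket at (363,193). The spring is gripped at 15.5 mm. Placing the spring, then the plug.

Run:
```python
from h import *
place((.6308,.1337),.0100,53.3,.4)
pick((.3932,-.1937),.010,0,.5,16); place((.6286,.2087),.0155,0,.5)
ctrl.goto([.40,-.30,.3],Rz(0))
im=ctrl.read_camera("top"); cv2.imwrite("pics/top4.png",im); s=ctrl.read_camera("scene")
a=cv2.resize(im[95:195,150:350],(800,400),interpolation=cv2.INTER_CUBIC); b=cv2.resize(im[0:384:2,0:512:2],(266,200)); c=cv2.resize(s[115:215,120:320],(400,200),interpolation=cv2.INTER_CUBIC)
cv2.imwrite("pics/c6.png",np.vstack([a,np.hstack([c,b,np.zeros((200,134,3),np.uint8)])])); print(ctrl.current_t())
```

```text
hit True [0.6311 0.1337 0.0098]
t 31.525
grip mm 14.9 force 30.03548256237991
hit True [0.6289 0.2088 0.0152]
t 40.4
42.575
```

View pics/c6.png

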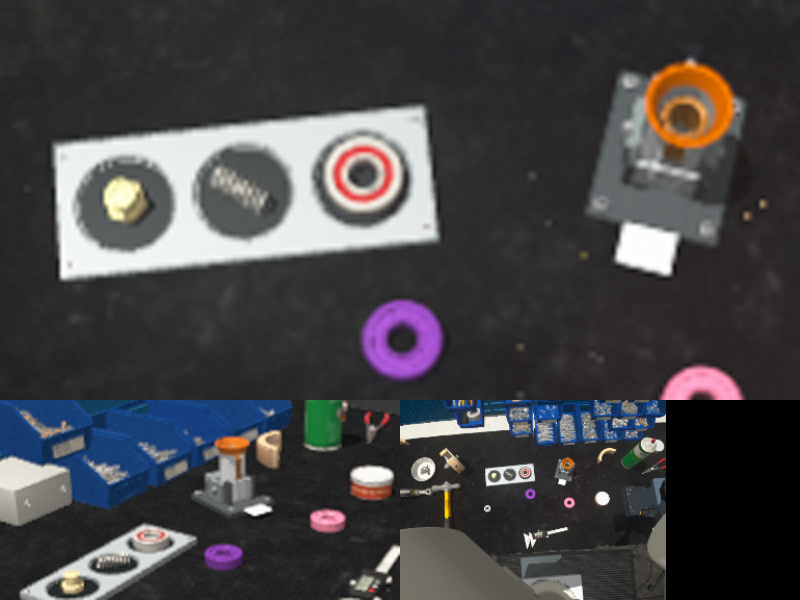

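Run:
```python
from h import *
for z in (.096,.085,.074,.066): print(z,((pix("top",[*F,z])[0]-[150,95])*4+1.5).round(1))
```

```text
0.096 [689.5 104.1]
0.085 [686.6 111.3]
0.074 [683.6 118.3]
0.066 [681.6 123.2]
```

The picture shows the plug standing on its hex at (126,200), the spring lying at (240,190), and the bearing at (362,172). The bush's top ring is centred at (685,118), against (683.6,118.3) expected for a bush seated on the spacer at 74 mm. Handing in.

```bash
python3 -c "
from bench import ctrl
print(ctrl.sign_off())"
```

```text
the job is handed in; nothing more can be done
None
```

The kit is set out as asked and handed in at about 43 s: spacer then bush in the tube, and the red-sealed bearing, spring and plug in the near, middle and far pockets; I left the small bearing, tin and look-alikes alone.

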